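Ease the frame press by two turns

TASK

The glued frame is still in the small wooden press, held by a screw with a knurled brass wheel. Roll a fingertip over the top of the wheel from right to left, stroke after stroke and without leaning hard on it or gripping it, until the wheel stands two full turns from tight with its round mark at the top again. The mark is at the top when the screw is tight; someone may already have eased the wheel by less than a quarter turn. Leave the frame and the things around it where they are.

Things in the scene. Friction and masses are not known exactly. Their poses are not given: they have to be found in the camera images.
- press: Frame press, fixed: wooden board 275 x 150 x 12 mm on the bench. Origin on the bench under the wheel's middle. x runs along the screw towards frame and fence (board x = -45 to 230 mm), y left, z up. Steel cheeks 56 mm wide, 66 mm high (bosses to 72) stand at x = -32 to -18 and 18 to 32 mm. Bed under the frame 40 mm high; fence (x = 194 to 214 mm) 78 mm high. The wheel is the highest part.
- wheel_top (a point): Fixed point on the press: the highest point of the wheel's rim, above its middle, 100 mm above the bench. The wheel is brass, 84 mm in diameter over 30 hard rounded ridges (1.2 mm high, 8.8 mm apart); the rim is 26 mm wide along the press's x, with a smooth face (77 mm across) on either side. The 13 mm spindle, 42 mm lower, sticks out in front to 47 mm from the wheel's middle (57 mm when loose).
- wheel (a joint): Wheel angle, rad: 0 tight (mark at the top), growing as it loosens: anticlockwise seen from the robot, the rim's top going left (press +y). Range 0 to 18.85; two full turns are 12.57. It turns in place, stays where left, needs about 0.05 N m (1.2 N at the rim), and draws the pad 5 mm a turn from the frame.
- mark (a point): The round dark steel mark, 7 mm across, on the wheel's front face (the one turned to the robot), 33 mm from its centre; it turns with the wheel. The ridge in line with it is dark steel too.
- frame: The dark wooden frame, 110 x 188 x 23 mm, loose on the bed of the press between the screw's pad and the fence; origin at the centre of its underside. To be left where it is.
- wax_tin: Round tin, 67 mm across, 25 mm high, standing on the bench to the left of the press; origin at the centre of its underside. To be left alone.
- sanding_block: Wood-brown sanding block, 56 x 86 x 28 mm, on the bench to the right of the press; origin at the centre of its underside. To be left alone.
- tape_roll: Roll of cream tape, 80 mm across, 50 mm high, lying on the bench to the right of the press and further off; origin at the centre of its underside. To be left alone.

How it is judged:
By the outcome, as a careful person would: the job done as asked, in the order asked, and still so for the second after the job is handed in, with the robot touching nothing.
It also fails if it takes over 72 s, if anything falls off the work surface, if the arm or the gripper's body presses on something with over 40 N, if the wrist force passes 120 N, or if a joint passes its speed limit or range.

ROBOT

A 7-joint arm with a two-finger parallel gripper is mounted at the origin on a cart in front of the work surface, level with it; the furniture and walls round the work are solid. World frame = base frame: x ahead of the robot, y to its left, z up, the work surface at z = 0. Lengths are in mm, angles in rad, forces in N, time in s.
With the tool pointing down it reaches from about 425 to 925 mm from the base axis. Payload 6.8 kg.
Tool frame: the origin (TCP) lies midway between the tips of the shut fingers; the grasp point (between the pads) lies 19 mm behind it; z points along the fingers, y is the line along which they close (so a half turn about z gives the same grasp; the last joint's range is limited). The gripper opens to 88 mm and grips with 3 to 60 N. Pads are 20 mm wide; open, the fingers measure 115 mm over their backs; the gripper's body (75 mm by 178 mm) begins 61 mm behind the grasp point.
Start: joints at [1.093, 0.477, 0.022, 1.555, -0.011, 1.109, -0.083], TCP at [243.975, -629.384, 222.664] pointing down, gripper open.
Joint ranges: [-2.96, 2.96], [-0.34, 2.1], [-1.41, 1.46], [0.24, 2.44], [-1.37, 4.51], [0.17, 1.92], [-2.96, 2.96]. Speed limits (rad/s): [2.39, 2.39, 3.14, 3.14, 3.14, 3.14, 3.14].

INTERFACE

Orientations are given as a unit quaternion [w, x, y, z].
In Python, from rig import bot gives the robot as it stands. The module is installed in compiled form; this text tells all that it offers.
- The arm moves only by the tool send_rows, never from a script. Its argument "moves" is a list of rows, each an object with "offset": the shift along the tool's x, y, z in mm, a list of three; "turn": the turn, a rotation vector about the tool's x, y, z in rad, a list of three; "gripper": the closure in counts, from 0 (fully open) to 255 (shut). In form: [{"offset": [tx, ty, tz], "turn": [wx, wy, wz], "gripper": gripper}, ...]. A call has 1 to 5 rows; each row shifts and turns the commanded pose from where the row before left it, along the tool's axes as they then stand; what a row does not reach is not made up. A row lasts 1/10 s, in which the tool goes at most 50 mm and 8.59 degrees, less where a joint would pass 70% of its speed; a pose out of reach is approached as far as the arm can. A call is refused whole if a number of a shift passes 50 or a number of a turn 0.15, either way. A call with a gripper value outside its range is refused whole. The fingers move at their own pace and stop on an object; "newtons" is the grip in N (left out, the last holds). Time passes only in rows, so rows that do not move let the fingers close. It gives the time, the measured TCP pose, the force, the opening and the grip force at its end, in the units of the state.
- bot.observe(): the state, without advancing time (a new reading comes with each control period).
- bot.get_image(name): name is "scene" or "top" or "wrist"; returns the picture (420x560x3 uint8, red, green, blue); there is no depth.
- bot.camera_info(name): a dict with "vfov" (degrees; the focal length in pixels is half the picture's height over the tangent of half this angle, whatever the lens; pixels are square), "cx", "cy" (the principal point, pixels), "R" (3x3) and "t" (3): a world point X has camera coordinates R X + t. Camera axes: x right, y down, z forward; pixel columns grow to the right and rows downward; lengths in mm; the calibration is good to about 2 mm. A picture is of the moment at which its call begins: read the wrist's pose just before it. camera_info takes no time and is no camera call; for the wrist camera it gives the pose at the moment of the call.
- bot.sign_off(): hands the job in; it is judged then, once.
The state is a dict: "time": time; "joint_positions": joint angles; "qd": joint speeds; "tau": joint torques, N m; "ee_pos": TCP position; "orientation": TCP orientation; "ft_force": force on the tool from outside, world axes, zero at the start; "moment": the same for the moment, N m; "opening": finger opening in mm; "finger_force": force on a finger pad.
Only numpy, scipy, OpenCV 4.12 (cv2) and the standard library are available. Lean on these libraries where they do the work, as an engineer would, in place of code of your own. Each camera call takes 0.05 s, during which the arm holds its last target. There are 200 camera calls.

## Working session

There is one attempt and no reset: what is moved stays moved. The work goes in short steps, Python scripts to look and compute and a tool call to move; the robot and the scene stay as the last step left them, time stands still between calls to the robot, and variables do not carry over. Pictures are saved under pics/ and viewed, at most 10 in all, crops included, and the job is handed in when it is done.

Besides the shell and the picture viewer there is one more tool, called after "Emit:" by a JSON object that holds its "api" and its "payload", one argument or row to a line. send_rows: Moves the arm, as the interface text tells. Its arguments: {"type":"object","properties":{"moves":{"type":"array","items":{"type":"object","properties":{"offset":{"type":"array","items":{"type":"number"}},"turn":{"type":"array","items":{"type":"number"}},"gripper":{"type":"number"}}}},"newtons":{"type":"number"}},"required":["moves"]}

```bash
mkdir -p pics; python3 - <<'E'
from rig import bot
import cv2
for n in("scene","top"):
    im=bot.get_image(n); cv2.imwrite(f"pics/{n}0.png",im[:,:,::-1]); 
    c=bot.camera_info(n); print(n,c)
o=bot.observe(); print(o)
import numpy as np
a=cv2.imread("pics/scene0.png");b=cv2.imread("pics/top0.png")
cv2.imwrite("pics/both.png",cv2.resize(np.vstack([a,b]),None,fx=.71,fy=.71))
E
```

```text
scene {'vfov': 42.16483084872009, 'cx': 281.89724108646567, 'cy': 205.34534925495925, 'R': array([[-0.73227244, -0.68101082,  0.00115912],
       [-0.2778902 ,  0.29725302, -0.91346466],
       [ 0.62173476, -0.6692271 , -0.40691643]]), 't': array([379.13730873, 204.12884323, 968.28021131])}
top {'vfov': 57.10799553236654, 'cx': 283.5918346127096, 'cy': 203.0000604564673, 'R': array([[ 0.00453164, -0.99961279,  0.02745426],
       [-0.98658221, -0.00894988, -0.16301976],
       [ 0.16320235, -0.02634714, -0.98624075]]), 't': array([-14.57825962, 508.07769221, 959.98563918])}
{'time': 0.1, 'joint_positions': array([ 1.09290948,  0.47770579,  0.02234919,  1.55632558, -0.01147228,
        1.1092817 , -0.08308719]), 'qd': array([ 0.00117965, -0.00220574,  0.00114947, -0.00283064,  0.00022709,
        0.00125511,  0.0007122 ]), 'tau': array([ 3.80897734e-03, -5.84092104e+01,  1.53940972e+00, -2.73313379e+01,
       -5.42422570e-02,  1.31253689e-02,  9.35920866e-05]), 'ee_pos': array([ 243.74470482, -628.88978397,  221.79828315]), 'orientation': array([-7.66262014e-04,  9.82951891e-01,  1.83861212e-01, -2.15795589e-04]), 'ft_force': array([1.00932931, 0.49331149, 0.36381657]), 'moment': array([-0.02525031,  0.01751401,  0.01986552]), 'finger_force': 0.0, 'opening': 87.27668402856449}
```

View pics/scene0.png

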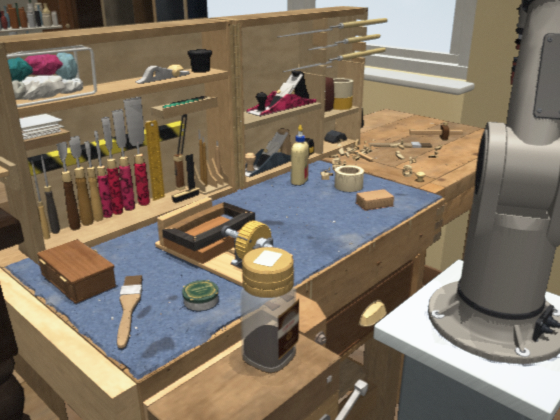

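View pics/top0.png

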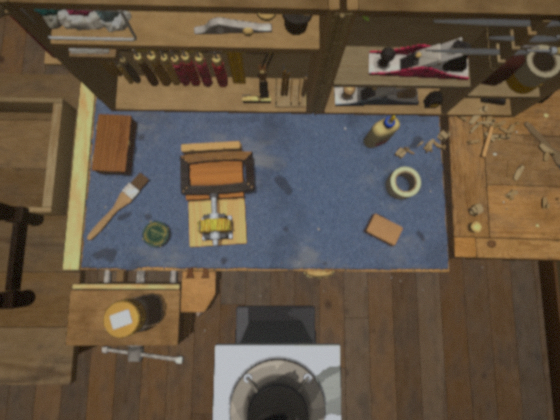

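The scene view shows the wheel at about (253,243). In the top view it is at (215,225), with the board below and right of it and the tin at (156,233). Next I'll locate it precisely.

```bash
cat > h.py <<'E'
import numpy as np,cv2
from rig import bot
def ray(c,u,v):
    f=210/np.tan(np.radians(c['vfov']/2)); R=np.array(c['R']);t=np.array(c['t'])
    return -R.T@t, R.T@np.array([(u-c['cx'])/f,(v-c['cy'])/f,1])
def onz(c,u,v,z):
    o,d=ray(c,u,v); return o+d*(z-o[2])/d[2]
def proj(c,X):
    f=210/np.tan(np.radians(c['vfov']/2)); p=np.array(c['R'])@np.array(X)+np.array(c['t'])
    return c['cx']+f*p[0]/p[2],c['cy']+f*p[1]/p[2]
E
python3 - <<'E'
from h import *
a=cv2.imread("pics/scene0.png");b=cv2.imread("pics/top0.png")
A=cv2.resize(a[205:275,205:305],None,fx=5.6,fy=5.6,interpolation=2)
B=cv2.resize(b[185:255,170:270],None,fx=5.6,fy=5.6,interpolation=2)
cv2.imwrite("pics/crop1.png",cv2.resize(np.hstack([A,B]),(800,280)))
c=bot.camera_info("top")
h=cv2.cvtColor(b,cv2.COLOR_BGR2HSV)
# board corners: blob of board colour
sub=h[185:255,170:270]
for n,lo,hi in(("board",(10,60,110),(24,190,255)),("brass",(20,170,60),(32,255,255))):
    m=cv2.inRange(sub,lo,hi); 
    k,l,s,ce=cv2.connectedComponentsWithStats(m)
    for i in range(1,k):
        if s[i,4]>25:
            pts=np.argwhere(l==i)[:,::-1].astype(np.float32)+[170,185]
            r=cv2.minAreaRect(pts.astype(np.float32)); print(n,s[i],r, onz(c,*r[0],100 if n=="brass" else 12).round(1))
            print([onz(c,*p,12).round(0)[:2].tolist() for p in cv2.boxPoints(r)])
E
```

```text
board [  45    7   32   53 1217] ((229.99034118652344, 218.31629943847656), (51.50765609741211, 31.167388916015625), 86.98721313476562) [470.7 129.8  12. ]
[[537.0, 177.0], [543.0, 94.0], [405.0, 84.0], [401.0, 165.0]]
board [  16   10   27   52 1023] ((199.5871124267578, 220.1682586669922), (51.868072509765625, 24.23113250732422), 86.26860046386719) [465.2 209.7  12. ]
[[532.0, 249.0], [537.0, 185.0], [399.0, 171.0], [395.0, 234.0]]
```

View pics/crop1.png

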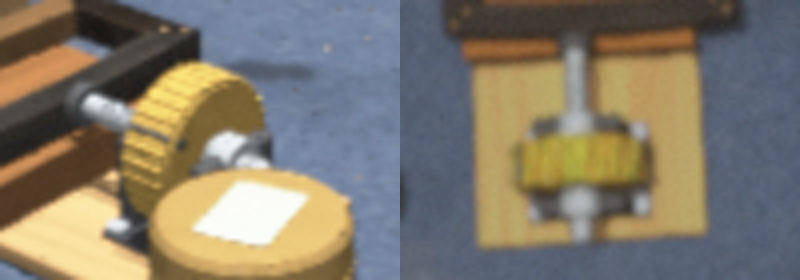

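The scene crop shows a dark ridge and dot on the wheel's upper left, at about (150,133) and (180,145) in the crop, so the wheel has been eased a bit already. The press is yawed about 4°, with the wheel near (445,162). I'll turn the tool so its x runs along press y and its y along press x, then travel there.

Emit:
{"api": "send_rows", "payload": {
  "moves": [
    {"offset": [0, 0, 0], "turn": [0, 0, -0.15], "gripper": 255},
    {"offset": [0, 0, 0], "turn": [0, 0, -0.15], "gripper": 255},
    {"offset": [0, 0, 0], "turn": [0, 0, -0.15], "gripper": 255},
    {"offset": [0, 0, 0], "turn": [0, 0, -0.15], "gripper": 255},
    {"offset": [0, 0, 0], "turn": [0, 0, -0.15], "gripper": 255}
  ],
  "newtons": 10
}}

```text
time: 0.6
ee_pos: [243.8, -629.1, 222.1]
orientation: [-0.001, 0.846, 0.534, 0.0]
ft_force: [-0.6, 0.1, 0.5]
opening: 51.0
finger_force: 0.0
```

Emit:
{"api": "send_rows", "payload": {
  "moves": [
    {"offset": [0, 0, 0], "turn": [0, 0, -0.15], "gripper": 255},
    {"offset": [0, 0, 0], "turn": [0, 0, -0.15], "gripper": 255},
    {"offset": [0, 0, 0], "turn": [0, 0, -0.15], "gripper": 255},
    {"offset": [0, 0, 0], "turn": [0, 0, -0.07], "gripper": 255}
  ]
}}

```text
time: 1.0
ee_pos: [243.7, -629.1, 222.0]
orientation: [-0.0, 0.68, 0.733, 0.0]
ft_force: [-0.9, 0.4, -0.7]
opening: 19.0
finger_force: 0.0
```

Emit:
{"api": "send_rows", "payload": {
  "moves": [
    {"offset": [41, 26, 0], "turn": [0, 0, 0], "gripper": 255},
    {"offset": [41, 26, 0], "turn": [0, 0, 0], "gripper": 255},
    {"offset": [41, 26, 0], "turn": [0, 0, 0], "gripper": 255},
    {"offset": [41, 26, 0], "turn": [0, 0, 0], "gripper": 255},
    {"offset": [41, 26, 0], "turn": [0, 0, 0], "gripper": 255}
  ]
}}

```text
time: 1.5
ee_pos: [359.9, -413.9, 222.4]
orientation: [-0.0, 0.682, 0.731, -0.0]
ft_force: [1.0, -0.4, 0.4]
opening: 0.7
finger_force: 0.0
```

Emit:
{"api": "send_rows", "payload": {
  "moves": [
    {"offset": [41, 26, 0], "turn": [0, 0, 0], "gripper": 255},
    {"offset": [41, 26, 0], "turn": [0, 0, 0], "gripper": 255},
    {"offset": [41, 26, 0], "turn": [0, 0, 0], "gripper": 255},
    {"offset": [41, 26, 0], "turn": [0, 0, 0], "gripper": 255},
    {"offset": [41, 26, 0], "turn": [0, 0, 0], "gripper": 255}
  ]
}}

```text
time: 2.0
ee_pos: [475.4, -200.6, 222.5]
orientation: [-0.0, 0.682, 0.731, -0.0]
ft_force: [0.9, -0.3, 0.7]
opening: 0.4
finger_force: 0.0
```

Emit:
{"api": "send_rows", "payload": {
  "moves": [
    {"offset": [43, 0, 0], "turn": [0, 0, 0], "gripper": 255},
    {"offset": [43, 0, 0], "turn": [0, 0, 0], "gripper": 255},
    {"offset": [43, 0, 0], "turn": [0, 0, 0], "gripper": 255},
    {"offset": [43, 0, 0], "turn": [0, 0, 0], "gripper": 255},
    {"offset": [43, 0, 0], "turn": [0, 0, 0], "gripper": 255}
  ]
}}

```text
time: 2.5
ee_pos: [459.6, 13.6, 222.5]
orientation: [0.0, 0.682, 0.731, -0.0]
ft_force: [1.5, 0.2, 1.2]
opening: 0.9
finger_force: 0.0
```

```bash
python3 - <<'E'
from h import *
from scipy.spatial.transform import Rotation as R
o=bot.observe(); q=o['orientation']
print(o['time'],o['ee_pos'],o['opening'],o['ft_force'],o['joint_positions'].round(2));print(R.from_quat([*q[1:],q[0]]).as_matrix().round(3))
c=bot.camera_info("wrist");print(c['vfov'],np.array(c['R']).round(3),-np.array(c['R']).T@c['t'])
cv2.imwrite("pics/w1.png",bot.get_image("wrist")[:,:,::-1])
E
```

```text
2.5 [459.62985563  13.56126426 222.54612067] 0.8927837560683897 [1.45497533 0.22719607 1.21650902] [ 0.41  0.17 -0.64  2.01  0.12  0.99 -0.21]
[[-0.069  0.998 -0.   ]
 [ 0.998  0.069 -0.   ]
 [-0.    -0.    -1.   ]]
61.180641186568664 [[ 0.998  0.069  0.   ]
 [ 0.067 -0.966  0.25 ]
 [ 0.018 -0.249 -0.968]] [455.57216102  81.63633703 384.9015079 ]
```

View pics/w1.png

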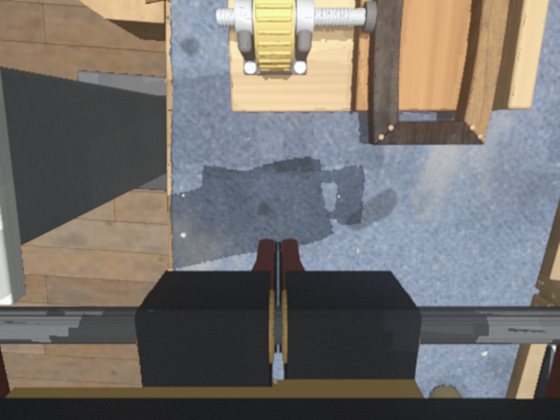

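The wrist view shows the wheel at its top edge, about (274,35), with the shut fingers at (278,255). I'll shift left so the camera sits above the wheel.

Emit:
{"api": "send_rows", "payload": {
  "moves": [
    {"offset": [40, -10, 0], "turn": [0, 0, 0], "gripper": 255},
    {"offset": [35, -10, 0], "turn": [0, 0, 0], "gripper": 255},
    {"offset": [0, 0, 0], "turn": [0, 0, 0], "gripper": 255}
  ]
}}

```text
time: 2.85
ee_pos: [433.5, 89.8, 222.8]
orientation: [-0.0, 0.68, 0.734, 0.0]
ft_force: [0.2, -0.5, -0.5]
opening: 0.7
finger_force: 0.0
```

```bash
python3 - <<'E'
from h import *
c=bot.camera_info("wrist");o=bot.observe();print(o['time'],o['ee_pos'])
w=bot.get_image("wrist")[:,:,::-1]; cv2.imwrite("pics/w2.png",w)
h=cv2.cvtColor(w,cv2.COLOR_BGR2HSV)
m=cv2.inRange(h,(22,150,70),(33,255,255)); m[235:]=0
k,l,s,ce=cv2.connectedComponentsWithStats(m); i=1+s[1:,4].argmax(); print(s[i])
r=cv2.minAreaRect(np.argwhere(l==i)[:,::-1].astype(np.float32)); print(r)
x,y,ww,hh,_=s[i]
print("left,mid,right@100",[onz(c,u,r[0][1],100).round(1) for u in(x,r[0][0],x+ww)])
for v in (y,y+hh): print(onz(c,r[0][0],v,58+8).round(1),onz(c,r[0][0],v,58).round(1))
# scene: predicted mark pixel per angle
cs=bot.camera_info("scene")
ex=np.array([.9976,.0698,0]);ey=np.array([-.0698,.9976,0])
C=np.array([445,162,58])
for a in (0,.4,.8,1.0,1.2,1.4,1.57):
    u=proj(cs,C-13*ex+33*(np.sin(a)*ey+np.cos(a)*np.array([0,0,1])))
    print(a,[round(float((p-q)*4),0) for p,q in zip(u,(205,205))])
E
```

```text
2.85 [433.50277053  89.81071063 222.8357405 ]Traceback (most recent call last):
  File "<stdin>", line 6, in <module>
ValueError: attempt to get argmax of an empty sequence
```

View pics/w2.png

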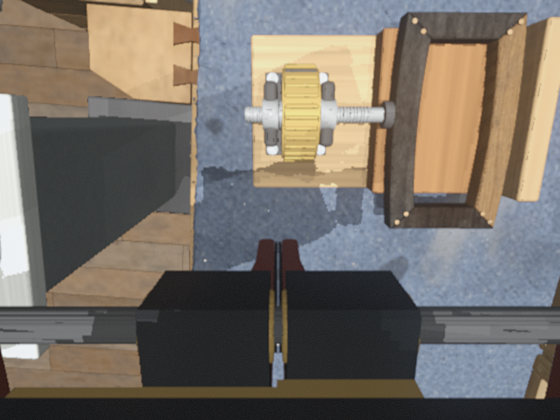

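The wheel spans columns 282–320 and rows 64–161, with its centre at about (301,113). The dark ridge isn't visible from above.

```bash
python3 - <<'E'
from h import *
c=bot.camera_info("wrist")
w=cv2.imread("pics/w2.png");h=cv2.cvtColor(w,cv2.COLOR_BGR2HSV); print(h[100,285:320:8].tolist())
# rim edges at widest (top) z=100, and silhouettes ends at about z=60
print("mid top",[onz(c,u,113,100).round(1) for u in(282.5,301,320)])
print("ends",[onz(c,301,v,62).round(1) for v in (64,161)])
print("board edge",[onz(c,*p,12).round(1) for p in((253,36),(253,186))])
cs=bot.camera_info("scene")
ex=np.array([.9976,.0698,0]);ey=np.array([-.0698,.9976,0])
C=np.array([449,162,58])
for a in (0,.4,.8,1.0,1.2,1.4,1.57):
    u=proj(cs,C-13*ex+33*(np.sin(a)*ey+np.cos(a)*np.array([0,0,1])))
    print(a,[round(float((p-q)*4),0) for p,q in zip(u,(205,205))])
E
```

```text
[[22, 104, 235], [23, 103, 238], [23, 104, 238], [23, 104, 237], [22, 104, 237]]
mid top [array([433.6, 158.7, 100. ]), array([447.9, 159.8, 100. ]), array([462.6, 160.8, 100. ])]
ends [array([446.7, 200.4,  62. ]), array([454.1, 118.4,  62. ])]
board edge [array([400.8, 229.1,  12. ]), array([409.2,  82.4,  12. ])]
0 [209.0, 96.0]
0.4 [192.0, 110.0]
0.8 [177.0, 131.0]
1.0 [172.0, 143.0]
1.2 [168.0, 156.0]
1.4 [166.0, 168.0]
1.57 [166.0, 179.0]
```

The wheel top is at about (448.5,160,100) and the starting angle is about 0.9 rad. Next is a gentle first test stroke.

Emit:
{"api": "send_rows", "payload": {
  "moves": [
    {"offset": [20, 10, 40], "turn": [0, 0, 0], "gripper": 255},
    {"offset": [17, 10, 40], "turn": [0, 0, 0], "gripper": 255},
    {"offset": [0, 0, 30], "turn": [0, 0, 0], "gripper": 255},
    {"offset": [0, 0, 13.5], "turn": [0, 0, 0], "gripper": 255},
    {"offset": [0, 0, 0], "turn": [0, 0, 0], "gripper": 255}
  ]
}}

```text
time: 3.4
ee_pos: [451.5, 122.2, 97.6]
orientation: [-0.001, 0.683, 0.731, -0.002]
ft_force: [0.4, -0.9, -0.4]
opening: 0.3
finger_force: 0.0
```

Emit:
{"api": "send_rows", "payload": {
  "moves": [
    {"offset": [10, 0, 0], "turn": [0, 0, 0], "gripper": 255},
    {"offset": [10, 0, 0], "turn": [0, 0, 0], "gripper": 255}
  ]
}}

```text
time: 3.6
ee_pos: [452.4, 144.3, 100.7]
orientation: [0.001, 0.683, 0.731, 0.001]
ft_force: [-0.3, -0.0, 0.7]
opening: 0.7
finger_force: 0.0
```

Emit:
{"api": "send_rows", "payload": {
  "moves": [
    {"offset": [10, 0, 0], "turn": [0, 0, 0], "gripper": 255}
  ]
}}

```text
time: 3.7
ee_pos: [451.4, 155.0, 100.6]
orientation: [0.001, 0.682, 0.731, 0.001]
ft_force: [0.6, 0.3, 0.0]
opening: 0.7
finger_force: 0.0
```

Emit:
{"api": "send_rows", "payload": {
  "moves": [
    {"offset": [10, 0, 0], "turn": [0, 0, 0], "gripper": 255}
  ]
}}

```text
time: 3.8
ee_pos: [450.3, 165.0, 100.2]
orientation: [0.001, 0.682, 0.731, 0.001]
ft_force: [0.3, -0.3, 0.7]
opening: 0.7
finger_force: 0.6
```

Emit:
{"api": "send_rows", "payload": {
  "moves": [
    {"offset": [10, 0, 0], "turn": [0, 0, 0], "gripper": 255}
  ]
}}

```text
time: 3.9
ee_pos: [449.5, 174.7, 99.9]
orientation: [0.001, 0.682, 0.731, 0.0]
ft_force: [0.8, -0.7, 1.3]
opening: 0.7
finger_force: 0.6
```

```bash
cat > mk.py <<'E'
from h import *
import sys
cs=bot.camera_info("scene"); im=bot.get_image("scene")[:,:,::-1].copy(); n=sys.argv[1]
cv2.imwrite(f"pics/s{n}.png",im)
# dark pixels on front face and along the ridge, scored per angle
ex=np.array([.9976,.0698,0]);ey=np.array([-.0698,.9976,0]);C=np.array([448.5,160,58])
g=im[:,:,2].astype(np.float32)  # red: brass is high, steel low
def samp(P): 
    u=proj(cs,P); return cv2.getRectSubPix(g,(1,1),tuple(map(float,u)))[0,0]
A=np.arange(-1.6,2.2,.05); out=[]
for a in A:
    d=np.sin(a)*ey+np.cos(a)*np.array([0,0,1])
    out.append((samp(C-13*ex+33*d),np.mean([samp(C+x*ex+41.5*d) for x in(-9,-4,0,4,9)])))
out=np.array(out).round(0).astype(int)
print("face:",' '.join(f"{a:.2f}:{o[0]}/{o[1]}" for a,o in zip(A,out)))
print(bot.observe()['time'])
E
python3 mk.py 1
```

```text
face: -1.60:67/119 -1.55:90/120 -1.50:106/119 -1.45:118/119 -1.40:120/119 -1.35:121/118 -1.30:121/118 -1.25:121/118 -1.20:120/119 -1.15:120/119 -1.10:119/118 -1.05:118/118 -1.00:117/120 -0.95:116/122 -0.90:116/123 -0.85:116/125 -0.80:117/125 -0.75:117/125 -0.70:117/123 -0.65:117/122 -0.60:117/123 -0.55:117/125 -0.50:118/127 -0.45:118/130 -0.40:117/130 -0.35:117/128 -0.30:117/122 -0.25:117/115 -0.20:118/107 -0.15:117/100 -0.10:115/95 -0.05:116/93 0.00:116/89 0.05:116/86 0.10:116/87 0.15:115/90 0.20:116/90 0.25:118/91 0.30:119/95 0.35:118/101 0.40:118/105 0.45:119/114 0.50:119/119 0.55:120/125 0.60:121/126 0.65:122/126 0.70:123/125 0.75:122/128 0.80:121/129 0.85:120/130 0.90:120/127 0.95:118/128 1.00:117/129 1.05:114/127 1.10:107/114 1.15:93/83 1.20:88/88 1.25:96/118 1.30:109/128 1.35:119/128 1.40:119/127 1.45:120/124 1.50:119/124 1.55:118/125 1.60:118/125 1.65:124/119 1.70:142/120 1.75:178/124 1.80:210/125 1.85:231/124 1.90:234/129 1.95:235/136 2.00:236/141 2.05:236/144 2.10:237/150 2.15:237/158
3.95
```

```bash
sed -i 's|^cs=.*|n=sys.argv[1]; cs=bot.camera_info("scene"); im=cv2.imread(f"pics/{sys.argv[2]}.png") if len(sys.argv)>2 else bot.get_image("scene")[:,:,::-1].copy()|; s|^cv2.imwrite.*|len(sys.argv)>2 or cv2.imwrite(f"pics/s{n}.png",im)|; s|^print("face.*|for k in (0,1):\n    z=out[:,k]; j=[i for i in range(1,len(z)-1) if z[i]<=z[i-1] and z[i]<=z[i+1] and z[i]<108]; print(("face","ridge")[k],[(round(float(A[i]),2),int(z[i])) for i in j])|' mk.py; python3 mk.py 0 scene0; python3 mk.py 1 s1
```

```text
face []
ridge []
3.95
face [(1.2, 88)]
ridge [(0.05, 86), (0.2, 90), (1.15, 83)]
3.95
```

Emit:
{"api": "send_rows", "payload": {
  "moves": [
    {"offset": [10, 0, -12], "turn": [0, 0, 0], "gripper": 255},
    {"offset": [-40, 0, 0], "turn": [0, 0, 0], "gripper": 255},
    {"offset": [-30, 1, 0], "turn": [0, 0, 0], "gripper": 255},
    {"offset": [0, 0, 13.5], "turn": [0, 0, 0], "gripper": 255}
  ]
}}

```text
time: 4.35
ee_pos: [455.8, 110.3, 98.9]
orientation: [0.002, 0.684, 0.729, 0.0]
ft_force: [0.7, -0.0, -0.3]
opening: 0.5
finger_force: 0.0
```

Emit:
{"api": "send_rows", "payload": {
  "moves": [
    {"offset": [12, 0, 0], "turn": [0, 0, 0], "gripper": 255},
    {"offset": [12, 0, 0], "turn": [0, 0, 0], "gripper": 255}
  ]
}}

```text
time: 4.55
ee_pos: [452.3, 140.0, 97.9]
orientation: [-0.0, 0.682, 0.731, 0.0]
ft_force: [-1.2, -1.9, 3.5]
opening: 0.4
finger_force: 2.1
```

Emit:
{"api": "send_rows", "payload": {
  "moves": [
    {"offset": [12, 0, 0], "turn": [0, 0, 0], "gripper": 255}
  ]
}}

```text
time: 4.65
ee_pos: [451.8, 152.2, 98.8]
orientation: [0.0, 0.682, 0.732, 0.0]
ft_force: [-5.3, -6.1, 22.5]
opening: 0.8
finger_force: 13.0
```

Emit:
{"api": "send_rows", "payload": {
  "moves": [
    {"offset": [12, 0, 0], "turn": [0, 0, 0], "gripper": 255}
  ]
}}

```text
time: 4.75
ee_pos: [451.0, 164.9, 99.4]
orientation: [0.0, 0.681, 0.732, 0.0]
ft_force: [-4.0, -2.5, 15.1]
opening: 0.7
finger_force: 7.3
```

Emit:
{"api": "send_rows", "payload": {
  "moves": [
    {"offset": [12, 0, 0], "turn": [0, 0, 0], "gripper": 255}
  ]
}}

```text
time: 4.85
ee_pos: [450.1, 177.2, 99.1]
orientation: [0.0, 0.681, 0.732, 0.001]
ft_force: [0.6, -0.9, 1.2]
opening: 0.2
finger_force: 0.4
```

```bash
python3 mk.py 2
```

```text
face []
ridge [(0.0, 91), (0.1, 88), (0.15, 88)]
4.9
```

```bash
sed -i 's|np.arange(-1.6,2.2,.05)|np.arange(-3.15,3.15,.03)|; s|^    z=out.*|    from scipy.ndimage import median_filter as mf; z=out[:,k]-mf(out[:,k],25,mode="wrap"); j=[i for i in range(1,len(z)-1) if z[i]==z[max(0,i-4):i+5].min() and z[i]<-12]; print(("face","ridge")[k],[(round(float(A[i]),2),int(z[i])) for i in j])|' mk.py; for s in scene0 s1 s2; do python3 mk.py 0 $s; done
```

```text
face [(-1.83, -17), (-1.8, -17), (1.02, -20)]
ridge [(0.81, -17), (0.99, -78), (1.26, -13), (1.47, -20), (1.71, -16), (1.89, -15)]
4.9
face [(-1.65, -35), (1.2, -29)]
ridge [(-1.83, -19), (1.17, -48)]
4.9
face [(-1.68, -35), (-1.65, -35)]
ridge [(-1.83, -18)]
4.9
```

```bash
python3 -c "
import cv2,numpy as np
I=[cv2.resize(cv2.imread(f'pics/{s}.png')[205:275,220:290],(380,380),interpolation=2) for s in('s1','s2')]
cv2.imwrite('pics/c2.png',np.hstack(I))"
```

```text
(no output)
```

View pics/c2.png

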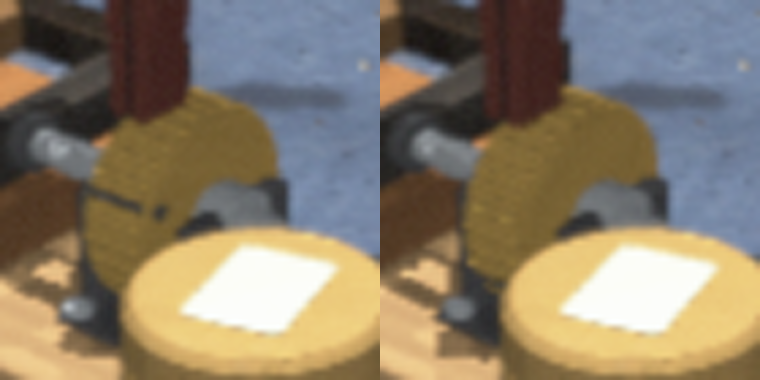

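The crops show the mark at about (160,212) in the left one (roughly 1.18 rad). In the right one it has passed behind the jar lid. The strokes work, but 22 N is too much, so I'll go on 0.8 mm higher along an arc.

Emit:
{"api": "send_rows", "payload": {
  "moves": [
    {"offset": [8, 0, -10], "turn": [0, 0, 0], "gripper": 255},
    {"offset": [-40, 0, 0], "turn": [0, 0, 0], "gripper": 255},
    {"offset": [-18, 0, 0], "turn": [0, 0, 0], "gripper": 255},
    {"offset": [0, 0, 12.2], "turn": [0, 0, 0], "gripper": 255},
    {"offset": [8, 0, -0.7], "turn": [0, 0, 0], "gripper": 255}
  ]
}}

```text
time: 5.4
ee_pos: [452.2, 131.6, 95.2]
orientation: [-0.0, 0.683, 0.73, -0.001]
ft_force: [-0.9, 0.0, 0.0]
opening: -0.0
finger_force: 0.0
```

Emit:
{"api": "send_rows", "payload": {
  "moves": [
    {"offset": [9, 0, -2.0], "turn": [0, 0, 0], "gripper": 255}
  ]
}}

```text
time: 5.5
ee_pos: [451.7, 142.3, 98.1]
orientation: [-0.0, 0.682, 0.731, -0.001]
ft_force: [-1.3, -1.7, 1.1]
opening: 0.4
finger_force: 0.9
```

Emit:
{"api": "send_rows", "payload": {
  "moves": [
    {"offset": [10, 0, -0.3], "turn": [0, 0, 0], "gripper": 255}
  ]
}}

```text
time: 5.6
ee_pos: [451.2, 152.7, 99.2]
orientation: [-0.0, 0.682, 0.732, -0.0]
ft_force: [-3.6, -4.1, 12.7]
opening: 0.5
finger_force: 6.8
```

Emit:
{"api": "send_rows", "payload": {
  "moves": [
    {"offset": [10, 0, 0], "turn": [0, 0, 0], "gripper": 255}
  ]
}}

```text
time: 5.7
ee_pos: [450.6, 163.3, 99.6]
orientation: [0.0, 0.681, 0.732, 0.0]
ft_force: [-2.2, -2.2, 11.5]
opening: 0.4
finger_force: 5.7
```

Emit:
{"api": "send_rows", "payload": {
  "moves": [
    {"offset": [10, 0, 0.3], "turn": [0, 0, 0], "gripper": 255}
  ]
}}

```text
time: 5.8
ee_pos: [449.9, 173.7, 99.3]
orientation: [-0.0, 0.681, 0.732, 0.0]
ft_force: [-2.0, -0.3, 4.0]
opening: 0.2
finger_force: 1.9
```

Emit:
{"api": "send_rows", "payload": {
  "moves": [
    {"offset": [9, 0, 2.0], "turn": [0, 0, 0], "gripper": 255}
  ]
}}

```text
time: 5.9
ee_pos: [449.3, 183.1, 97.2]
orientation: [-0.0, 0.681, 0.732, 0.001]
ft_force: [-1.3, -1.1, 3.5]
opening: 0.0
finger_force: 1.4
```

Emit:
{"api": "send_rows", "payload": {
  "moves": [
    {"offset": [6, 0, -12.3], "turn": [0, 0, 0], "gripper": 255},
    {"offset": [-45, 0, 0], "turn": [0, 0, 0], "gripper": 255},
    {"offset": [-17, 0, 0], "turn": [0, 0, 0], "gripper": 255},
    {"offset": [0, 0, 13], "turn": [0, 0, 0], "gripper": 255},
    {"offset": [8, 0, -0.7], "turn": [0, 0, 0], "gripper": 255}
  ]
}}

```text
time: 6.4
ee_pos: [452.4, 131.9, 95.4]
orientation: [-0.0, 0.683, 0.731, -0.001]
ft_force: [-0.7, 0.3, 0.3]
opening: 0.4
finger_force: 0.0
```

Emit:
{"api": "send_rows", "payload": {
  "moves": [
    {"offset": [9, 0, -2.2], "turn": [0, 0, 0], "gripper": 255},
    {"offset": [10, 0, -0.5], "turn": [0, 0, 0], "gripper": 255}
  ]
}}

```text
time: 6.6
ee_pos: [451.3, 153.0, 99.5]
orientation: [-0.0, 0.682, 0.732, 0.0]
ft_force: [-1.7, -3.2, 8.1]
opening: 0.8
finger_force: 3.8
```

Emit:
{"api": "send_rows", "payload": {
  "moves": [
    {"offset": [10, 0, 0], "turn": [0, 0, 0], "gripper": 255}
  ]
}}

```text
time: 6.7
ee_pos: [450.7, 163.3, 99.7]
orientation: [-0.0, 0.682, 0.732, 0.0]
ft_force: [-3.0, -1.7, 7.7]
opening: 0.1
finger_force: 4.1
```

Emit:
{"api": "send_rows", "payload": {
  "moves": [
    {"offset": [10, 0, 0.5], "turn": [0, 0, 0], "gripper": 255},
    {"offset": [9, 0, 2.2], "turn": [0, 0, 0], "gripper": 255}
  ]
}}

```text
time: 6.9
ee_pos: [449.4, 183.1, 97.2]
orientation: [-0.0, 0.681, 0.732, 0.001]
ft_force: [-0.4, -0.1, 3.4]
opening: 0.5
finger_force: 1.9
```

```bash
python3 mk.py 4
```

```text
face [(-1.68, -37), (-1.65, -37)]
ridge [(-1.83, -17), (-1.8, -17), (0.24, -13), (0.27, -13), (0.3, -13)]
6.95
```

Emit:
{"api": "send_rows", "payload": {
  "moves": [
    {"offset": [6, 0, -12.3], "turn": [0, 0, 0], "gripper": 255},
    {"offset": [-45, 0, 0], "turn": [0, 0, 0], "gripper": 255},
    {"offset": [-17, 0, 0], "turn": [0, 0, 0], "gripper": 255},
    {"offset": [0, 0, 13], "turn": [0, 0, 0], "gripper": 255},
    {"offset": [8, 0, -0.7], "turn": [0, 0, 0], "gripper": 255}
  ]
}}

```text
time: 7.45
ee_pos: [452.4, 131.5, 95.3]
orientation: [-0.0, 0.683, 0.73, -0.001]
ft_force: [0.1, -0.1, 0.1]
opening: 0.6
finger_force: 0.0
```

Emit:
{"api": "send_rows", "payload": {
  "moves": [
    {"offset": [9, 0, -2.2], "turn": [0, 0, 0], "gripper": 255},
    {"offset": [10, 0, -0.5], "turn": [0, 0, 0], "gripper": 255}
  ]
}}

```text
time: 7.65
ee_pos: [451.2, 152.9, 99.4]
orientation: [-0.0, 0.682, 0.732, -0.0]
ft_force: [-3.5, -2.4, 7.5]
opening: 0.7
finger_force: 4.0
```

Emit:
{"api": "send_rows", "payload": {
  "moves": [
    {"offset": [10, 0, 0], "turn": [0, 0, 0], "gripper": 255},
    {"offset": [10, 0, 0.5], "turn": [0, 0, 0], "gripper": 255},
    {"offset": [9, 0, 2.2], "turn": [0, 0, 0], "gripper": 255}
  ]
}}

```text
time: 7.95
ee_pos: [449.4, 183.0, 97.2]
orientation: [-0.0, 0.681, 0.732, 0.001]
ft_force: [-1.3, -0.4, 3.8]
opening: 0.8
finger_force: 1.9
```

```bash
python3 mk.py 5
```

```text
face [(-1.68, -35), (-1.65, -35), (-0.57, -36)]
ridge [(-1.83, -17), (-1.8, -17)]
8.0
```

Each stroke turns the wheel about 1.13 rad, and it now stands at about 5.71, with 6.86 to go. I'll do five more full strokes.

Emit:
{"api": "send_rows", "payload": {
  "moves": [
    {"offset": [6, 0, -12.3], "turn": [0, 0, 0], "gripper": 255},
    {"offset": [-45, 0, 0], "turn": [0, 0, 0], "gripper": 255},
    {"offset": [-17, 0, 0], "turn": [0, 0, 0], "gripper": 255},
    {"offset": [0, 0, 13], "turn": [0, 0, 0], "gripper": 255},
    {"offset": [8, 0, -0.7], "turn": [0, 0, 0], "gripper": 255}
  ]
}}

```text
time: 8.5
ee_pos: [452.4, 131.5, 95.3]
orientation: [-0.0, 0.683, 0.73, -0.001]
ft_force: [-1.4, -0.1, 0.3]
opening: 0.2
finger_force: 0.0
```

Emit:
{"api": "send_rows", "payload": {
  "moves": [
    {"offset": [9, 0, -2.2], "turn": [0, 0, 0], "gripper": 255},
    {"offset": [10, 0, -0.5], "turn": [0, 0, 0], "gripper": 255},
    {"offset": [10, 0, 0], "turn": [0, 0, 0], "gripper": 255},
    {"offset": [10, 0, 0.5], "turn": [0, 0, 0], "gripper": 255},
    {"offset": [9, 0, 2.2], "turn": [0, 0, 0], "gripper": 255}
  ]
}}

```text
time: 9.0
ee_pos: [449.4, 183.1, 97.2]
orientation: [-0.0, 0.681, 0.732, 0.001]
ft_force: [-1.7, -0.3, 4.8]
opening: 0.2
finger_force: 1.9
```

```bash
python3 mk.py 6
```

```text
face [(-1.68, -37), (-1.65, -37), (0.78, -27)]
ridge [(-1.83, -16), (0.81, -45)]
9.05
```

Emit:
{"api": "send_rows", "payload": {
  "moves": [
    {"offset": [6, 0, -12.3], "turn": [0, 0, 0], "gripper": 255},
    {"offset": [-45, 0, 0], "turn": [0, 0, 0], "gripper": 255},
    {"offset": [-17, 0, 0], "turn": [0, 0, 0], "gripper": 255},
    {"offset": [0, 0, 13], "turn": [0, 0, 0], "gripper": 255},
    {"offset": [8, 0, -0.7], "turn": [0, 0, 0], "gripper": 255}
  ]
}}

```text
time: 9.55
ee_pos: [452.4, 131.5, 95.3]
orientation: [-0.0, 0.683, 0.73, -0.001]
ft_force: [0.4, 0.9, -0.2]
opening: 0.9
finger_force: 0.0
```

Emit:
{"api": "send_rows", "payload": {
  "moves": [
    {"offset": [9, 0, -2.2], "turn": [0, 0, 0], "gripper": 255},
    {"offset": [10, 0, -0.5], "turn": [0, 0, 0], "gripper": 255},
    {"offset": [10, 0, 0], "turn": [0, 0, 0], "gripper": 255},
    {"offset": [10, 0, 0.5], "turn": [0, 0, 0], "gripper": 255},
    {"offset": [9, 0, 2.2], "turn": [0, 0, 0], "gripper": 255}
  ]
}}

```text
time: 10.05
ee_pos: [449.4, 183.1, 97.2]
orientation: [-0.0, 0.681, 0.732, 0.001]
ft_force: [-2.4, -0.0, 4.2]
opening: 0.5
finger_force: 1.9
```

```bash
python3 mk.py 7
```

```text
face [(-1.68, -37), (-1.65, -37)]
ridge [(-1.83, -16), (-1.8, -16)]
10.1
```

Emit:
{"api": "send_rows", "payload": {
  "moves": [
    {"offset": [6, 0, -12.3], "turn": [0, 0, 0], "gripper": 255},
    {"offset": [-45, 0, 0], "turn": [0, 0, 0], "gripper": 255},
    {"offset": [-17, 0, 0], "turn": [0, 0, 0], "gripper": 255},
    {"offset": [0, 0, 13], "turn": [0, 0, 0], "gripper": 255},
    {"offset": [8, 0, -0.7], "turn": [0, 0, 0], "gripper": 255}
  ]
}}

```text
time: 10.6
ee_pos: [452.4, 131.5, 95.3]
orientation: [-0.0, 0.683, 0.73, -0.001]
ft_force: [-0.4, -0.1, 0.1]
opening: 0.4
finger_force: 0.0
```

Emit:
{"api": "send_rows", "payload": {
  "moves": [
    {"offset": [9, 0, -2.2], "turn": [0, 0, 0], "gripper": 255},
    {"offset": [10, 0, -0.5], "turn": [0, 0, 0], "gripper": 255},
    {"offset": [10, 0, 0], "turn": [0, 0, 0], "gripper": 255},
    {"offset": [10, 0, 0.5], "turn": [0, 0, 0], "gripper": 255},
    {"offset": [9, 0, 2.2], "turn": [0, 0, 0], "gripper": 255}
  ]
}}

```text
time: 11.1
ee_pos: [449.4, 183.1, 97.2]
orientation: [-0.0, 0.681, 0.732, 0.001]
ft_force: [-1.3, -0.2, 4.3]
opening: 0.5
finger_force: 1.9
```

```bash
python3 mk.py 8
```

```text
face [(-1.68, -39), (-1.65, -39)]
ridge [(-1.83, -17), (-1.8, -17), (0.27, -14), (0.3, -14)]
11.15
```

Emit:
{"api": "send_rows", "payload": {
  "moves": [
    {"offset": [6, 0, -12.3], "turn": [0, 0, 0], "gripper": 255},
    {"offset": [-45, 0, 0], "turn": [0, 0, 0], "gripper": 255},
    {"offset": [-17, 0, 0], "turn": [0, 0, 0], "gripper": 255},
    {"offset": [0, 0, 13], "turn": [0, 0, 0], "gripper": 255},
    {"offset": [8, 0, -0.7], "turn": [0, 0, 0], "gripper": 255}
  ]
}}

```text
time: 11.65
ee_pos: [452.5, 131.5, 95.3]
orientation: [-0.0, 0.683, 0.73, -0.001]
ft_force: [0.2, 1.1, -1.7]
opening: 0.7
finger_force: 0.0
```

Emit:
{"api": "send_rows", "payload": {
  "moves": [
    {"offset": [9, 0, -2.2], "turn": [0, 0, 0], "gripper": 255},
    {"offset": [10, 0, -0.5], "turn": [0, 0, 0], "gripper": 255},
    {"offset": [10, 0, 0], "turn": [0, 0, 0], "gripper": 255},
    {"offset": [10, 0, 0.5], "turn": [0, 0, 0], "gripper": 255},
    {"offset": [9, 0, 2.2], "turn": [0, 0, 0], "gripper": 255}
  ]
}}

```text
time: 12.15
ee_pos: [449.4, 183.1, 97.2]
orientation: [-0.0, 0.681, 0.732, 0.001]
ft_force: [-2.1, -0.9, 4.7]
opening: 0.5
finger_force: 1.9
```

```bash
python3 mk.py 9
```

```text
face [(-1.68, -36), (-1.65, -36)]
ridge [(-1.83, -17), (-1.8, -17), (0.27, -13)]
12.2
```

After four strokes the wheel stands at about 10.4–11.2, with the mark hidden low on the right. I'll do a shorter stroke and then look.

Emit:
{"api": "send_rows", "payload": {
  "moves": [
    {"offset": [6, 0, -12.3], "turn": [0, 0, 0], "gripper": 255},
    {"offset": [-45, 0, 0], "turn": [0, 0, 0], "gripper": 255},
    {"offset": [-17, 0, 0], "turn": [0, 0, 0], "gripper": 255},
    {"offset": [0, 0, 13], "turn": [0, 0, 0], "gripper": 255},
    {"offset": [8, 0, -0.7], "turn": [0, 0, 0], "gripper": 255}
  ]
}}

```text
time: 12.7
ee_pos: [452.4, 131.5, 95.3]
orientation: [-0.0, 0.683, 0.73, -0.001]
ft_force: [-0.1, 0.7, 0.5]
opening: 0.4
finger_force: 0.0
```

Emit:
{"api": "send_rows", "payload": {
  "moves": [
    {"offset": [9, 0, -2.2], "turn": [0, 0, 0], "gripper": 255},
    {"offset": [10, 0, -0.5], "turn": [0, 0, 0], "gripper": 255},
    {"offset": [10, 0, 0], "turn": [0, 0, 0], "gripper": 255},
    {"offset": [0, 0, -10], "turn": [0, 0, 0], "gripper": 255}
  ]
}}

```text
time: 13.1
ee_pos: [450.2, 164.2, 109.0]
orientation: [-0.001, 0.681, 0.733, 0.0]
ft_force: [0.7, 0.5, 1.3]
opening: 0.6
finger_force: 0.0
```

```bash
python3 mk.py 10
```

```text
face [(-1.68, -39), (-1.65, -39), (-0.99, -37)]
ridge [(-1.83, -22), (1.47, -15), (1.71, -14), (1.74, -14)]
13.15
```

The mark is at about -0.99. I'll repeat the same part-stroke.

Emit:
{"api": "send_rows", "payload": {
  "moves": [
    {"offset": [-37, 0, 0], "turn": [0, 0, 0], "gripper": 255},
    {"offset": [0, 0, 13], "turn": [0, 0, 0], "gripper": 255},
    {"offset": [8, 0, -0.7], "turn": [0, 0, 0], "gripper": 255},
    {"offset": [9, 0, -2.2], "turn": [0, 0, 0], "gripper": 255}
  ]
}}

```text
time: 13.55
ee_pos: [452.1, 142.1, 98.8]
orientation: [-0.0, 0.682, 0.731, -0.0]
ft_force: [0.6, -0.5, 0.7]
opening: 0.2
finger_force: 0.4
```

Emit:
{"api": "send_rows", "payload": {
  "moves": [
    {"offset": [10, 0, -0.5], "turn": [0, 0, 0], "gripper": 255},
    {"offset": [8, 0, 0], "turn": [0, 0, 0], "gripper": 255},
    {"offset": [0, 0, -10], "turn": [0, 0, 0], "gripper": 255},
    {"offset": [-40, 0, -20], "turn": [0, 0, 0], "gripper": 255}
  ]
}}

```text
time: 13.95
ee_pos: [453.0, 124.5, 129.9]
orientation: [-0.002, 0.678, 0.735, 0.001]
ft_force: [0.9, 0.1, -0.0]
opening: 0.5
finger_force: 0.0
```

```bash
python3 mk.py 11
```

```text
face [(-1.62, -32), (-1.59, -32), (-0.75, -35)]
ridge [(-1.74, -19), (-1.23, -14), (0.84, -13), (1.08, -23), (1.29, -34), (1.53, -16), (1.74, -19), (1.95, -13)]
14.0
```

Emit:
{"api": "send_rows", "payload": {
  "moves": [
    {"offset": [-33, 0, -35], "turn": [0, 0, 0], "gripper": 255},
    {"offset": [0, 0, -45], "turn": [0, 0, 0], "gripper": 255},
    {"offset": [0, 0, 0], "turn": [0, 0, 0], "gripper": 255}
  ]
}}

```text
time: 14.3
ee_pos: [459.5, 86.5, 214.8]
orientation: [0.003, 0.683, 0.73, 0.004]
ft_force: [0.7, -0.1, -0.0]
opening: 0.6
finger_force: 0.0
```

```bash
cat > wr.py <<'E'
from h import *
import sys
c=bot.camera_info("wrist"); im=bot.get_image("wrist")[:,:,::-1].copy(); cv2.imwrite(f"pics/w{sys.argv[1]}.png",im)
ex=np.array([.9976,.0698,0]);ey=np.array([-.0698,.9976,0]);C=np.array([448.5,160,58]); g=im[:,:,2].astype(np.float32)
A=np.arange(-1.2,1.2,.02)
P=lambda a,x:proj(c,C+x*ex+42*(np.sin(a)*ey+np.cos(a)*np.array([0,0,1])))
z=np.array([np.mean([cv2.getRectSubPix(g,(1,1),tuple(map(float,P(a,x))))[0,0] for x in(-8,-4,0,4,8)]) for a in A])
i=np.argsort(z)[:6]; print([(round(float(A[k]),2),round(float(z[k]))) for k in i],np.median(z)); print(P(0,0),bot.observe()['time'],bot.observe()['ee_pos'])
E
python3 wr.py 3; python3 mk.py 12
python3 -c "
import cv2,numpy as np
a=cv2.resize(cv2.imread('pics/s12.png')[205:275,220:290],(380,380),interpolation=2);b=cv2.resize(cv2.imread('pics/w3.png')[50:180,236:366],(380,380),interpolation=2)
cv2.imwrite('pics/c3.png',np.hstack([a,b]))"
```

```text
[(-0.58, 125), (-0.56, 129), (-0.6, 145), (-0.54, 151), (-0.82, 169), (-0.62, 173)] 223.37877
(np.float64(267.04462124228894), np.float64(109.05545237163501)) 14.35 [458.20202814  86.25647872 212.40452579]
face [(-1.68, -20), (-0.78, -36), (-0.75, -36)]
ridge [(-1.26, -14), (-1.23, -14), (0.63, -14), (0.66, -14), (1.08, -23), (1.29, -39), (1.5, -17), (1.74, -20)]
14.4
```

View pics/c3.png

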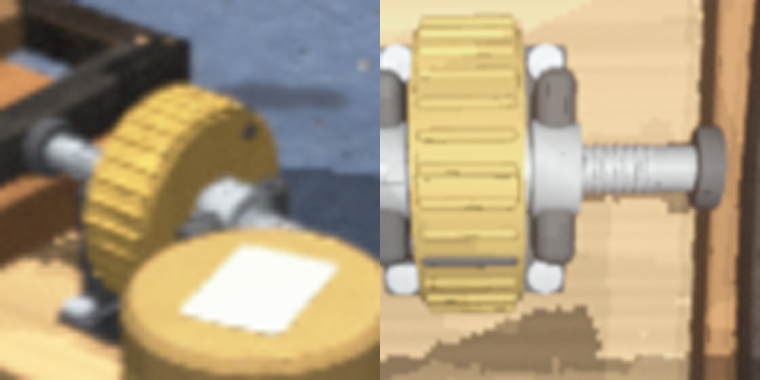

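The scene crop (left) shows the mark on the upper right at about (250,130). The wrist crop (right) shows the dark ridge at row 262, with the wheel spanning rows 15–310. I'll calibrate the wheel centre from that silhouette.

```bash
cat > tan.py <<'E'
from h import *
from scipy.optimize import least_squares
import sys
# rows: top silhouette, bottom silhouette, ridge; col
v1,v2,vr,u=map(float,sys.argv[1:5]); c=bot.camera_info("wrist")
ey=np.array([-.0698,.9976,0]); W=np.array([448.5,160,0])
def l2(v):
    o,d=ray(c,u,v); return np.array([(o-W)@ey,o[2]]),np.array([d@ey,d[2]])/np.hypot(d@ey,d[2])
def dist(v,C):
    o,d=l2(v); p=C-o; return d[0]*p[1]-d[1]*p[0]
s=least_squares(lambda C:[abs(dist(v1,C))-41.8,abs(dist(v2,C))-41.8],[0,58]); C=s.x
o,d=l2(vr); A=np.linspace(-1.5,1.5,3001)
e=[abs((o-C-42*np.array([np.sin(a),np.cos(a)]))@np.array([d[1],-d[0]])) for a in A]
print("centre dy,z",C.round(2),"ridge",A[int(np.argmin(e))].round(3))
E
python3 tan.py 55.1 156.0 139.6 276; python3 wr.py 4
```

```text
centre dy,z [ 1.98 51.62] ridge -0.653
[(-0.58, 125), (-0.56, 129), (-0.6, 148), (-0.54, 151), (-0.82, 166), (-0.8, 174)] 221.70525
(np.float64(271.6686237898026), np.float64(108.50739147489188)) 14.45 [456.00860664  85.98989222 209.43128752]
```

Emit:
{"api": "send_rows", "payload": {
  "moves": [
    {"offset": [20, 0, 45], "turn": [0, 0, 0], "gripper": 255},
    {"offset": [18, 0, 45], "turn": [0, 0, 0], "gripper": 255},
    {"offset": [0, 0, 20], "turn": [0, 0, 0], "gripper": 255},
    {"offset": [0, 0, 3], "turn": [0, 0, 0], "gripper": 255},
    {"offset": [8, 0, -0.7], "turn": [0, 0, 0], "gripper": 255}
  ]
}}

```text
time: 14.95
ee_pos: [452.0, 131.2, 96.0]
orientation: [-0.001, 0.683, 0.731, -0.001]
ft_force: [0.1, 0.1, 0.3]
opening: 0.4
finger_force: 0.0
```

Emit:
{"api": "send_rows", "payload": {
  "moves": [
    {"offset": [9, 0, -2.2], "turn": [0, 0, 0], "gripper": 255},
    {"offset": [10, 0, -0.5], "turn": [0, 0, 0], "gripper": 255},
    {"offset": [8, 0, 0], "turn": [0, 0, 0], "gripper": 255}
  ]
}}

```text
time: 15.25
ee_pos: [451.9, 160.3, 100.9]
orientation: [0.001, 0.682, 0.731, 0.001]
ft_force: [-0.3, 0.7, -0.6]
opening: 0.7
finger_force: 0.0
```

```bash
python3 mk.py 13
```

```text
face [(-1.65, -45), (-0.75, -35)]
ridge [(-1.83, -27), (1.53, -16), (1.74, -20)]
15.3
```

That pass didn't touch, because the commanded height had crept up 0.8–1.1 mm. I'll lower it by 1 mm and continue from here.

Emit:
{"api": "send_rows", "payload": {
  "moves": [
    {"offset": [0, 0, 1.0], "turn": [0, 0, 0], "gripper": 255},
    {"offset": [7, 0, 0], "turn": [0, 0, 0], "gripper": 255}
  ]
}}

```text
time: 15.5
ee_pos: [451.4, 165.1, 99.6]
orientation: [0.001, 0.683, 0.731, 0.0]
ft_force: [-1.8, -1.3, 11.7]
opening: 0.4
finger_force: 5.5
```

Emit:
{"api": "send_rows", "payload": {
  "moves": [
    {"offset": [8, 0, 0.5], "turn": [0, 0, 0], "gripper": 255}
  ]
}}

```text
time: 15.6
ee_pos: [450.9, 173.3, 99.3]
orientation: [0.001, 0.683, 0.731, 0.0]
ft_force: [-2.2, -1.8, 12.0]
opening: 0.1
finger_force: 5.8
```

```bash
python3 mk.py 14
```

```text
face [(-1.68, -34), (-1.65, -34), (-0.48, -40)]
ridge [(-1.83, -19)]
15.65
```

Emit:
{"api": "send_rows", "payload": {
  "moves": [
    {"offset": [8, 0, 1.5], "turn": [0, 0, 0], "gripper": 255},
    {"offset": [3, 0, -12], "turn": [0, 0, 0], "gripper": 255},
    {"offset": [-35, 0, -40], "turn": [0, 0, 0], "gripper": 255},
    {"offset": [-45, 0, -40], "turn": [0, 0, 0], "gripper": 255},
    {"offset": [-20, 0, -20], "turn": [0, 0, 0], "gripper": 255}
  ]
}}

```text
time: 16.15
ee_pos: [456.2, 91.8, 202.0]
orientation: [0.001, 0.683, 0.73, 0.0]
ft_force: [1.2, -1.0, -0.1]
opening: 0.6
finger_force: 0.0
```

Emit:
{"api": "send_rows", "payload": {
  "moves": [
    {"offset": [0, 0, 0], "turn": [0, 0, 0], "gripper": 255},
    {"offset": [0, 0, 0], "turn": [0, 0, 0], "gripper": 255},
    {"offset": [0, 0, 0], "turn": [0, 0, 0], "gripper": 255}
  ]
}}

```text
time: 16.45
ee_pos: [454.8, 95.4, 198.8]
orientation: [-0.001, 0.682, 0.732, -0.0]
ft_force: [-0.0, 0.4, -0.9]
opening: 0.5
finger_force: 0.0
```

```bash
python3 wr.py 5; python3 mk.py 15
python3 -c "
import cv2,numpy as np
a=cv2.resize(cv2.imread('pics/s15.png')[205:275,220:290],(390,390),interpolation=2);b=cv2.resize(cv2.imread('pics/w5.png')[50:180,226:356],(390,390),interpolation=2)
cv2.imwrite('pics/c5.png',np.hstack([a,b]))"
```

```text
[(-0.08, 130), (-0.06, 135), (-1.2, 147), (-1.18, 149), (-1.16, 151), (-1.14, 153)] 217.14395
(np.float64(274.37416574208964), np.float64(121.86674070375352)) 16.5 [454.67720986  95.5482664  198.63352756]
face [(-1.68, -18), (-0.21, -32), (-0.18, -32)]
ridge [(-0.09, -44), (0.54, -14), (0.75, -18), (0.99, -25), (1.2, -20), (1.41, -29), (1.83, -16), (1.86, -16)]
16.55
```

View pics/c5.png

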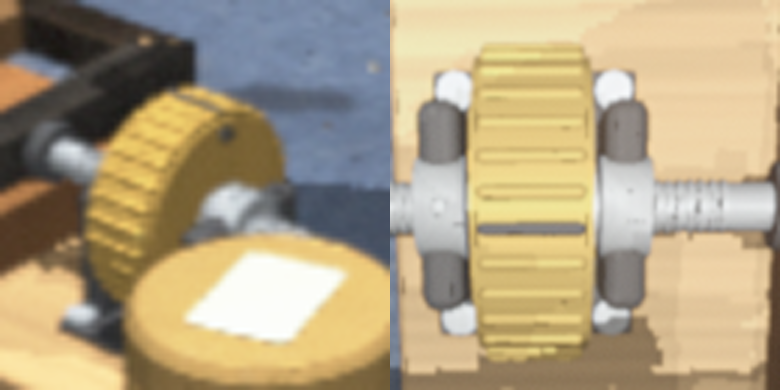

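The wrist crop shows the dark ridge at row 228, with the wheel spanning rows 42–360. The mark is almost at the top, slightly right of it.

```bash
python3 tan.py 64 170 126 272.7; python3 tan.py 64 170 117 272.7
```

```text
centre dy,z [ 2.19 59.63] ridge -0.113
centre dy,z [ 2.19 59.63] ridge 0.035
```

The angle is about -0.11 rad, so it needs about 4.7 mm more at the rim.

Emit:
{"api": "send_rows", "payload": {
  "moves": [
    {"offset": [37, 0, 40], "turn": [0, 0, 0], "gripper": 255},
    {"offset": [37, 0, 40], "turn": [0, 0, 0], "gripper": 255},
    {"offset": [0, 0, 24], "turn": [0, 0, 0], "gripper": 255},
    {"offset": [0, 0, 0], "turn": [0, 0, 0], "gripper": 255},
    {"offset": [0, 0, 0], "turn": [0, 0, 0], "gripper": 255}
  ]
}}

```text
time: 17.05
ee_pos: [449.8, 163.8, 101.0]
orientation: [-0.001, 0.681, 0.732, -0.001]
ft_force: [-0.1, -0.6, 0.5]
opening: 0.5
finger_force: 0.0
```

Emit:
{"api": "send_rows", "payload": {
  "moves": [
    {"offset": [0, 0, 3], "turn": [0, 0, 0], "gripper": 255},
    {"offset": [0, 0, 2.7], "turn": [0, 0, 0], "gripper": 255}
  ]
}}

```text
time: 17.25
ee_pos: [450.8, 163.5, 98.6]
orientation: [0.0, 0.682, 0.731, -0.0]
ft_force: [-17.0, -4.1, 57.3]
opening: 0.8
finger_force: 28.6
```

Emit:
{"api": "send_rows", "payload": {
  "moves": [
    {"offset": [2.4, 0, 0], "turn": [0, 0, 0], "gripper": 255},
    {"offset": [2.4, 0, 0], "turn": [0, 0, 0], "gripper": 255},
    {"offset": [0, 0, 0], "turn": [0, 0, 0], "gripper": 255}
  ]
}}

```text
time: 17.55
ee_pos: [450.4, 168.8, 98.9]
orientation: [0.001, 0.682, 0.731, 0.0]
ft_force: [-10.9, -0.8, 31.0]
opening: 0.6
finger_force: 15.9
```

Emit:
{"api": "send_rows", "payload": {
  "moves": [
    {"offset": [0, 0, -10], "turn": [0, 0, 0], "gripper": 255},
    {"offset": [-37, 0, -40], "turn": [0, 0, 0], "gripper": 255},
    {"offset": [-37, 0, -40], "turn": [0, 0, 0], "gripper": 255},
    {"offset": [-3, 0, -20], "turn": [0, 0, 0], "gripper": 255}
  ]
}}

```text
time: 17.95
ee_pos: [456.4, 92.2, 201.7]
orientation: [0.001, 0.684, 0.729, -0.0]
ft_force: [1.0, -0.0, 0.2]
opening: 0.4
finger_force: 0.0
```

Emit:
{"api": "send_rows", "payload": {
  "moves": [
    {"offset": [0, 0, 0], "turn": [0, 0, 0], "gripper": 255},
    {"offset": [0, 0, 0], "turn": [0, 0, 0], "gripper": 255},
    {"offset": [0, 0, 0], "turn": [0, 0, 0], "gripper": 255},
    {"offset": [0, 0, 0], "turn": [0, 0, 0], "gripper": 255}
  ]
}}

```text
time: 18.35
ee_pos: [454.6, 96.9, 198.7]
orientation: [-0.001, 0.682, 0.732, -0.001]
ft_force: [0.3, 0.2, -0.4]
opening: 0.8
finger_force: 0.0
```

```bash
sed -i 's/C=np.array(\[448.5,160,58\])/C=np.array([448.5,162.2,58.5])/' wr.py mk.py; python3 wr.py 6; python3 mk.py 16; python3 mk.py 0 s15; python3 mk.py 0 scene0
python3 -c "
import cv2,numpy as np
a=cv2.resize(cv2.imread('pics/s16.png')[205:275,220:290],(390,390),interpolation=2);b=cv2.resize(cv2.imread('pics/w6.png')[50:180,226:356],(390,390),interpolation=2)
cv2.imwrite('pics/c6.png',np.hstack([a,b]))"
```

```text
[(-0.02, 134), (0.0, 139), (-0.04, 147), (-1.2, 160), (-1.18, 164), (-1.16, 165)] 217.44107
(np.float64(274.83421376057237), np.float64(120.89404758204037)) 18.4 [454.72795861  96.87021354 198.79018747]
face [(-0.24, -22), (-0.21, -22), (-0.18, -22), (1.59, -16)]
ridge [(-0.03, -44), (0.63, -20), (0.84, -17), (1.05, -22), (1.29, -21), (1.5, -18), (1.89, -19)]
18.45
face [(-1.65, -13), (-0.27, -34), (1.65, -19)]
ridge [(-0.15, -46), (0.54, -17), (0.75, -15), (0.96, -24), (1.17, -25), (1.38, -30), (1.83, -14)]
18.45
face [(-1.8, -15), (1.59, -14)]
ridge [(0.96, -72), (1.23, -19), (1.44, -20), (1.86, -17)]
18.45
```

View pics/c6.png

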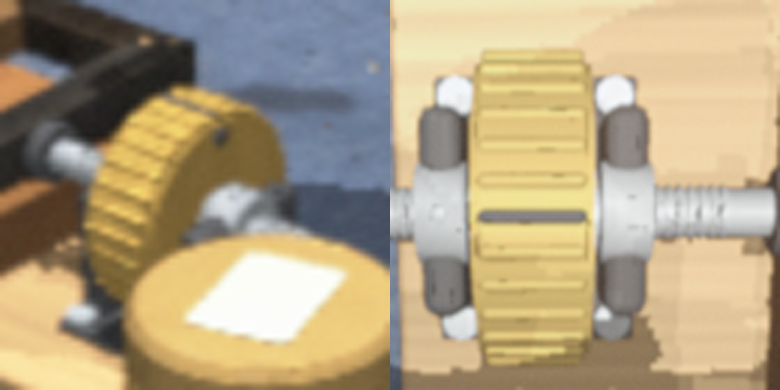

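The ridge is now at row 216, with the wheel spanning rows 50–363. That press peaked at 57 N, harder than intended, so any touch-up has to be lighter.

```bash
python3 tan.py 66.7 171 122 272.7;python3 tan.py 66.2 171.3 122 272.7; python3 -c "
from rig import bot;print(bot.observe()['ee_pos'])"
```

```text
centre dy,z [ 1.95 55.88] ridge -0.014
centre dy,z [ 2.03 58.13] ridge -0.015
[454.82458563  96.85600713 198.92436035]
```

```bash
python3 -c "
from rig import bot;print(bot.sign_off())"
```

```text
the job is handed in; nothing more can be done
None
```

The job is handed in at about 18.5 s: by the cameras the wheel stands two full turns from tight, its mark within about 0.02 rad of the top, and nothing else was touched; but one touch-up press leaned at 57 N (most strokes 4–13 N, one early stroke 22 N), which may count against "without leaning hard".

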